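# Unlatch the hasp and open the push-and-turn cap

### The arm

A 6-joint arm with a two-finger parallel gripper is mounted at the origin on a cart in front of the work surface, level with it; the furniture and walls round the work are solid. World frame = base frame: x ahead of the robot, y to its left, z up, the work surface at z = 0. Lengths are in m, angles in rad, forces in N, time in s.
With the tool pointing down it reaches from about 0.2 to 0.875 m from the base axis. Payload 3.4 kg.
Tool frame: the origin (TCP) lies where the fingers leave the gripper's body, on its centre line; the fingertips stand 97 mm ahead of it and the grasp point (between the pads) lies 78 mm ahead of it; z points along the fingers, y is the direction in which the jaws open and shut (so a half turn about z gives the same grasp; the last joint's range is limited). The gripper opens to 94 mm and grips with 3 to 60 N. Pads are 16 mm wide; open, the fingers measure 119 mm over their backs; the gripper's body (75 mm by 177 mm) begins 78 mm behind the grasp point.
Start: joints at [1.068, 0.276, 1.505, -0, 1.361, -0.121], TCP at [0.214, 0.534, 0.303] pointing down, gripper open.
Joint ranges: [-2.89, 2.89], [-0.75, 2.08], [0.22, 2.7], [-1.18, 4.32], [0.11, 2.71], [-2.7, 2.7]. Speed limits (rad/s): [2.57, 2.57, 3.14, 3.14, 3.14, 3.14].

### API

Orientations are given as [roll, pitch, yaw] about the fixed x, y, z axes, in that order (R = Rz(yaw) Ry(pitch) Rx(roll)).
In Python, from station import bot, get_state, grab_frame, ticket gives the robot as it stands. Calls block until the motion is done:
- bot.move_pose(position, orientation): joint-space move of the TCP to a pose.
- bot.move_linear(position, rot=None, vel=0.15): straight line of the TCP; rot=None keeps the orientation; vel is the mean speed in m/s.
- bot.goto_joints(angles): joint-space move.
- bot.grip(opening): finger opening in m; the grip force is fixed at half the most; returns when the fingers have stopped.
- bot.pause(seconds).
- bot.inverse_kinematics(position, orientation): joint angles nearest the present ones, or None.
- get_state(): the state.
- grab_frame(name): name is "scene" or "top" or "wrist"; returns a dict with "image" (420x560x3 uint8, red, green, blue), "range_z" (420x560 float32, m along the optical axis (not along the pixel's ray), 0 where there is no reading), "mtx" (3x3 intrinsics, pixels), "k1" (the pictures are not rectified: a ray, as slopes to the right and down, at radius r is drawn at 1 + k1 r^2 times it, then the intrinsics apply), "rvec" (rotation vector, rad) and "tvec" (3), from world to camera coordinates, as OpenCV has them. Camera axes: x right, y down, z forward; pixel columns grow to the right and rows downward; lengths in m; the calibration is good to about 2 mm. A picture is of the moment at which its call begins.
A pose or a line that the arm cannot do raises bot.PlanningError and nothing moves.
- ticket.sign_off(): hands the job in, once; it reports no verdict.
The state is a dict: "time_s": time; "qpos": joint angles; "qvel": joint speeds; "effort": joint torques, N m; "tcp_pos": TCP position; "orientation": TCP orientation; "wrist_force": force on the tool from outside, world axes, zero at the start; "ft_torque": the same for the moment, N m; "grip_width": finger opening in m.
Only numpy, scipy, OpenCV 4.12 (cv2) and the standard library are available. Lean on these libraries where they do the work, as an engineer would, in place of code of your own. Each camera call takes 0.05 s, during which the arm holds its last target. There are 200 camera calls.

### The job

Swing the steel hasp that lies across the top of the cleaner bottle well aside, then open the bottle's child-safe cap: press it down against its spring, twist it anticlockwise (seen from above) until it comes free, and lift it off. Finish still holding the cap in the gripper, upright, still, and clearly above the open bottle (its lower rim at least a couple of centimetres above the mouth), touching neither bottle nor hasp; do not put it down or let go. Leave the mug, the garlic and the apple standing where they are.

Things in the scene. Friction and masses are not known exactly. Their poses are not given: they have to be found in the camera images.
- stand: Fixed steel stand with a square white bottle (70 x 70 mm, 95 mm high) clamped in it; randomly placed and turned (yaw within 0.45). Base 110 (x) x 190 (y) x 10 mm. Origin on the bottle's axis at worktop height, z up. Two 12 mm posts on its y axis: the hasp's pivot post at y = +72 mm; the catch post at y = -77 mm, whose headed pin tops out at 156 mm.
- neck_top (a point): Centre of the bottle's mouth, 129 mm above the worktop. Neck 33 mm across, with three tabs reaching 22 mm radius at 118 to 123 mm height; the shoulder falls from neck to body below 102 mm. A spring plunger (22 mm disc) in the mouth bears on the cap from below; its top stands at 136 mm under the locked cap and rises to 140 mm when the cap is off.
- hasp (a joint): Steel strap 22 mm wide, 4 mm thick, level at 145 to 149 mm height, 5 mm above the cap. 0 = latched across the cap along the stand's y axis, hooked round the catch pin; starts at 0 to 0.10. Grows to 1.75 rad as the free end swings anticlockwise seen from above, towards the stand's +x; it cannot go the other way. Stays where it is left; about 0.4 N at the knob moves it.
- hasp_pivot (a point): Point on the hasp's vertical hinge axis at the strap's upper face: stand (0, +72, 149 mm).
- hasp_knob (a point): Centre of the top face of the round black knob on the hasp near its free end: 14 mm diameter, 23 mm tall above the strap, axis vertical, 122 mm from the hinge axis (stand (0, -50 mm) when latched), top 172 mm above the worktop.
- cap: Grey round fluted push-and-turn cap, 54 mm diameter, 30 mm tall, open below, 20 to 42 g, loose on the neck. Origin at the centre of its lower rim, z up; locked, it lies on the bottle's axis 110 mm above the worktop, yaw as the stand's within 0.03. Three inner lugs sit in notches under the neck's tabs: locked, it can neither lift nor turn. A raised bar on top points along its -x.
- cap_top (a point): Centre of the cap's flat top (140 mm up when locked). To open: press 4 mm or more (best 5 to 6; stop at 7; spring 5 N at first, 11 N at the stop), keep it down and turn anticlockwise seen from above. Between 0.85 and 1.22 rad from locked (best 1.05; stop at about 1.25) it is free and lifts straight off. Clockwise is blocked.
- mug: Bystander: striped mug, 86 x 120 x 101 mm, origin at the centre of its underside, standing to the stand's +y side; must not be moved or tipped.
- garlic: Bystander: garlic bulb, about 60 mm across and 59 mm tall, origin under its centre; must not be moved.
- apple: Bystander: apple, 72 mm across and 63 mm tall, origin under its centre; must not be moved.
Things that resemble listed ones, but are neither listed nor needed, are in the scene too. There is more than one size of the cap; the job needs the smaller.

How it is judged:
By the outcome, as a careful person would: the job done as asked, in the order asked, and still so for the second after the job is handed in, while the arm keeps its last pose, push and grip.
It also fails if it takes over 51 s, if anything falls off the work surface, if the arm or the gripper's body presses on something with over 40 N, if the wrist force passes 120 N, or if a joint passes its speed limit or range.

## Working session

There is one attempt and no reset: what is moved stays moved. The work goes in short steps, each a Python script; the robot and the scene stay as the last script left them, time stands still between calls to the robot, and variables do not carry over. Pictures are saved under pics/ and viewed, about 8 in all and at most 12, crops included, and the job is handed in when it is done.

```bash
ls; mkdir -p pics
cat > h.py <<'E'
import numpy as np, cv2
from station import bot, get_state, grab_frame, ticket
def cam(n):
    f=grab_frame(n); f['R']=cv2.Rodrigues(np.array(f['rvec'],float))[0]; f['t']=np.array(f['tvec'],float).reshape(3); return f
def save(f,name,crop=None,s=1):
    im=f['image'][:,:,::-1]
    if crop: a,b,c,d=crop; im=im[b:d,a:c]
    cv2.imwrite('pics/'+name,cv2.resize(np.ascontiguousarray(im),None,fx=s,fy=s,interpolation=cv2.INTER_CUBIC))
def slopes(f,uv):
    K=np.array(f['mtx']); uv=np.atleast_2d(np.array(uv,float))
    d=np.stack([(uv[:,0]-K[0,2])/K[0,0],(uv[:,1]-K[1,2])/K[1,1]],1); s=d.copy()
    for _ in range(20): s=d/(1+f['k1']*(s**2).sum(1,keepdims=True))
    return s
def onplane(f,uv,z):
    s=slopes(f,uv); d=np.c_[s,np.ones(len(s))]@f['R']; c=-f['R'].T@f['t']
    return c+d*((z-c[2])/d[:,2])[:,None]
def cloud(f):
    h,w=f['range_z'].shape; v,u=np.mgrid[:h,:w]; s=slopes(f,np.c_[u.ravel(),v.ravel()])
    P=np.c_[s,np.ones(len(s))]*f['range_z'].ravel()[:,None]
    return ((P-f['t'])@f['R']).reshape(h,w,3)
def project(f,P):
    p=np.atleast_2d(P)@f['R'].T+f['t']; s=p[:,:2]/p[:,2:]; s=s*(1+f['k1']*(s**2).sum(1,keepdims=True))
    K=np.array(f['mtx']); return s*[K[0,0],K[1,1]]+[K[0,2],K[1,2]]
E
python3 - <<'E'
from h import *
a=cam('scene');b=cam('top');save(a,'s0.png');save(b,'t0.png')
for f in(a,b): print(-f['R'].T@f['t'],f['mtx'],f['k1'])
C=cloud(b);
for z0,z1 in((.14,.155),(.16,.18)):
    m=(C[...,2]>z0)&(C[...,2]<z1)&(b['range_z']>0)&(np.hypot(C[...,0],C[...,1])<.9)
    n,l,st,ce=cv2.connectedComponentsWithStats(m.astype(np.uint8))
    for i in range(1,n):
        if st[i,4]>15: print(z0,ce[i],st[i,4],C[l==i].mean(0))
print(get_state())
E
```

```text
pics
[ 0.06838698 -0.28642984  0.66918503] [[414.43579591   0.         271.71317704]
 [  0.         414.43579591 215.29691213]
 [  0.           0.           1.        ]] -0.10227233464333954
[0.38539434 0.1982101  1.02870057] [[491.31619315   0.         275.66068506]
 [  0.         491.31619315 204.73760918]
 [  0.           0.           1.        ]] -0.1003362929800364
0.14 [210.39622642  81.06037736] 265 [0.77564943 0.32367553 0.14847142]
0.14 [454.26516854 144.33932584] 445 [ 0.66353619 -0.14295663  0.14747686]
0.14 [542.78021978 131.45054945] 91 [ 0.69671022 -0.32413483  0.14694254]
0.14 [526.89932886 170.65100671] 149 [ 0.61650519 -0.28422646  0.14787095]
0.14 [315.12791703 214.02506482] 1157 [0.5231629  0.12093317 0.14795218]
0.16 [208.51428571  73.14285714] 35 [0.7834424  0.32545872 0.16682667]
0.16 [461.12788906 139.78736518] 649 [ 0.66541519 -0.14744215  0.17090732]
0.16 [543.15789474 147.05263158] 19 [ 0.65897505 -0.31086135  0.16595265]
0.16 [540.85227273 169.69034091] 352 [ 0.61382791 -0.30091746  0.16863679]
0.16 [345.98181818 213.36363636] 55 [0.52211925 0.06817964 0.17081084]
{'time_s': 0.1, 'qpos': array([ 1.06799292e+00,  2.76513544e-01,  1.50594542e+00,  1.35042331e-05,
        1.36072955e+00, -1.21010369e-01]), 'qvel': array([-0.00120447, -0.00159588, -0.00294564, -0.00018354,  0.00152227,
        0.00152264]), 'effort': array([ 2.13288440e-03, -4.05454445e+01, -2.37780744e+01,  7.02850381e-02,
        2.98332889e-02, -5.75794184e-05]), 'tcp_pos': array([0.21407919, 0.53329773, 0.30192587]), 'orientation': array([-3.14001006e+00, -2.05750469e-04,  2.75979663e+00]), 'wrist_force': array([-0.25484918, -0.56261314,  0.50677343]), 'ft_torque': array([ 0.02583724,  0.01636572, -0.05631215]), 'grip_width': 0.09415010572763355}
```

View pics/s0.png

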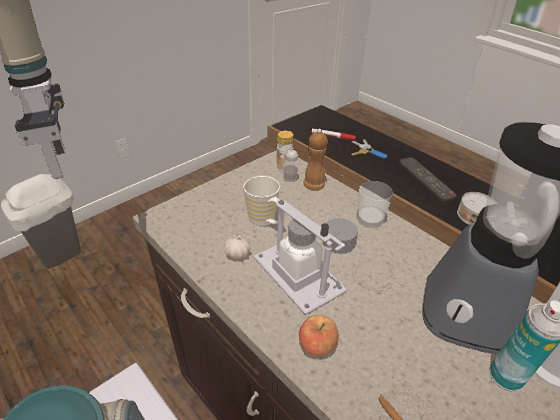

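View pics/t0.png

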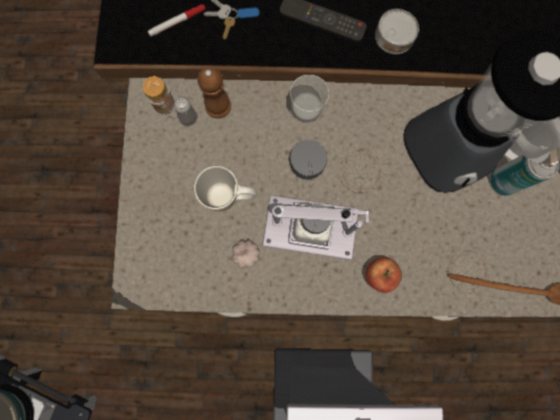

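The top view shows the stand around (311,227), with the hasp running from the pivot (277,213) to the knob (346,213). There are two caps. The one at (316,222) is on the bottle under the hasp. The one at (309,159) is larger and loose on the counter. The wanted cap is the one on the bottle. I'll fit the base rectangle and the strap, and take a crop to confirm.

Run:
```python
from h import *
b=cam('top');save(b,'t1.png',(230,130,400,290),4.5)
C=cloud(b);X,Y,Z=C[...,0],C[...,1],C[...,2]
roi=(np.hypot(X-.49,Y-.13)<.14)&(b['range_z']>0)
m=roi&(Z>.005)&(Z<.016)
n,l,st,ce=cv2.connectedComponentsWithStats(m.astype(np.uint8)); print(st[1:,4])
big=np.isin(l,[i for i in range(1,n) if st[i,4]>40])
r=cv2.minAreaRect(C[big][:,:2].astype(np.float32)*1000); print('base',r)
pts=C[roi&(Z>.13)&(Z<.143)];print('cap pts',len(pts),pts.mean(0))
s=C[roi&(Z>.145)&(Z<.152)]; r2=cv2.minAreaRect(s[:,:2].astype(np.float32)*1000);print('strap',r2,cv2.boxPoints(r2))
k=C[roi&(Z>.165)];print('knob',k.mean(0),np.ptp(k,axis=0))
sp=C[roi&(Z>.152)&(Z<.165)];print('heads',len(sp),sp.min(0),sp.max(0))
print('othercap',C[150:168,300:318][...,:].reshape(-1,3).mean(0))
```

```text
[   5    5   10    2    1 2300    1    1    5    1    6   16    1    1
    1    1   14    1    1    1    1    1    1    1    1    1    1    1
    1]
base ((518.2583618164062, 117.9522933959961), (190.6083221435547, 110.43716430664062), 82.29103088378906)
cap pts 366 [0.50950784 0.11574201 0.13972492]
strap ((521.1454467773438, 111.81243896484375), (176.07167053222656, 29.952775955200195), 87.55589294433594) [[502.4284    24.495354]
 [532.35394   23.218025]
 [539.8625   199.12952 ]
 [509.93695  200.40686 ]]
knob [0.52256096 0.06793356 0.17130762] [0.0124231  0.01430023 0.00799006]
heads 76 [0.50351123 0.03676038 0.15204725] [0.53334513 0.19767187 0.16485939]
othercap [0.65489999 0.12684618 0.04613091]
```

View pics/t1.png

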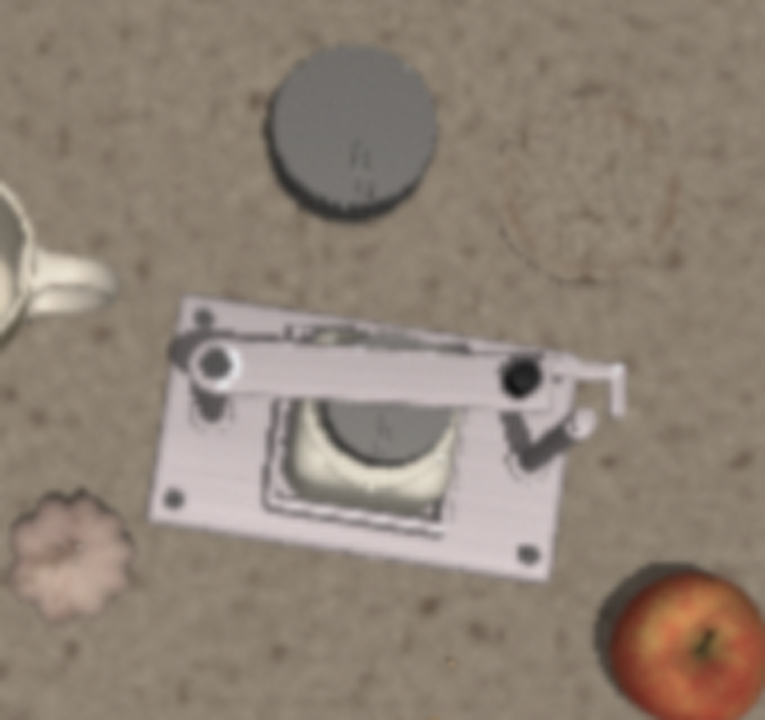

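The crop confirms it: the grey cap at about (388,430) in the crop sits on the bottle under the strap, and the larger cap at (350,130) is loose on the counter. Base fit: 190.6 x 110.4 mm, centre (0.518, 0.118), yaw -0.135. The knob is 121.5 mm from the computed pivot and its top is at 0.171, so both agree, and the hasp is at about 0.09 rad. Next I'll push the knob around its arc with closed fingers.

Run:
```python
from h import *
c=np.array([.5183,.1180]);yaw=-.1346
P=c+.072*np.array([-np.sin(yaw),np.cos(yaw)])
def pose(th,off,z):
    a=yaw-np.pi/2+th; t=np.array([-np.sin(a),np.cos(a)])
    p=P+.122*np.array([np.cos(a),np.sin(a)])-off*t
    return [*p,z],[np.pi,0,yaw+th]
for th in(.05,.8,1.55): print(np.round(bot.inverse_kinematics(*pose(th,.016,.256)),2))
for y in(1.2,2.5):print(np.round(bot.inverse_kinematics([*c,.208],[np.pi,0,y]),2))
bot.grip(0.0)
p,o=pose(.05,.035,.33); bot.move_pose(p,o)
p,o=pose(.05,.035,.256); bot.move_linear(p,o,vel=.15)
s=get_state();print(s['time_s'],s['tcp_pos'],s['wrist_force'],s['grip_width'])
for th in np.arange(.1,1.6,.145):
    p,o=pose(th,.0155,.256); bot.move_linear(p,o,vel=.1)
    F=get_state()['wrist_force'];print(round(th,2),np.round(F,1))
s=get_state();print(s['time_s'],s['tcp_pos'])
p,o=pose(th,.035,.256); bot.move_linear(p,o)
p,o=pose(th,.035,.36); bot.move_linear(p,o,vel=.25)
bot.move_pose([*(c-[.06,0]),.38],[np.pi,0,1.3])
bot.grip(.094)
w=cam('wrist');t=cam('top');save(w,'w1.png');save(t,'t2.png',(230,130,400,290),4.5)
print(get_state()['time_s'])
np.savez('w1.npz',**{k:w[k] for k in('image','range_z','mtx','k1','R','t')})
C=cloud(w);X,Y,Z=C[...,0],C[...,1],C[...,2]
m=(np.hypot(X-c[0],Y-c[1])<.05)&(Z>.134)&(Z<.146)&(w['range_z']>0)
q=C[m];print(len(q),q.mean(0),cv2.minEnclosingCircle(q[:,:2].astype(np.float32)*1000))
C=cloud(t);X,Y,Z=C[...,0],C[...,1],C[...,2]
m=(np.hypot(X-c[0],Y-c[1])<.05)&(Z>.134)&(Z<.146)&(t['range_z']>0)
q=C[m];print(len(q),q.mean(0) if len(q) else 0)
```

```text
[-0.    0.21  1.72 -0.    1.21  1.65]
[ 0.02  0.34  1.53 -0.    1.27  0.93]
[ 0.13  0.44  1.37 -0.    1.33  0.29]
[ 0.09  0.28  1.75 -0.    1.11  0.46]
[ 0.09  0.28  1.75  0.    1.11 -0.84]
4.1417 [0.48321008 0.07109923 0.25646962] [ 0.24950051  0.61438419 -0.49895509] 0.0007057879102290576
0.1 [-0.9  0.3  1.2]
0.24 [-0.5 -0.2  1.1]
0.39 [-0.2 -0.9 -0.3]
0.53 [-0.8 -1.   0.6]
0.68 [-0.3 -0.6 -0.3]
0.82 [-0.6  0.  -0.2]
0.97 [-0.2  0.5  0.7]
1.12 [-0.8 -1.  -0.6]
1.26 [ 0.1 -0.8  1. ]
1.4 [-1.3 -0.6 -0.3]
1.55 [ 1.1 -0.   0.2]
7.8 [0.6457063  0.15461407 0.25596669]
10.975
2632 [0.51571467 0.11924553 0.1391418 ] ((515.43701171875, 118.42828369140625), 27.28693199157715)
0 0
```

View pics/w1.png

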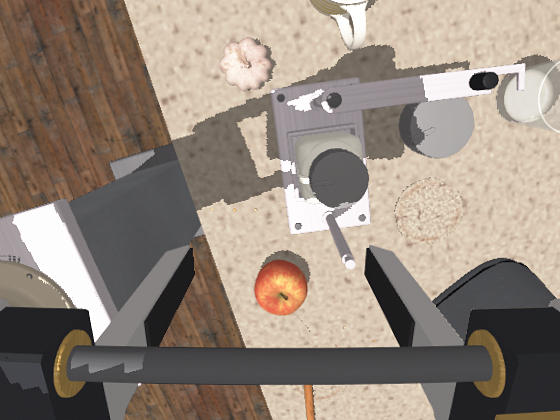

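The wrist view shows the hasp swung aside, with its knob at (483,81). The cap on the bottle at (340,178) is free from above, and the mug, garlic and apple look undisturbed. The wrist depth puts the cap at (0.5155, 0.1187) with radius 27.3 mm and its top at 0.139; the base fit put it at (0.518, 0.118). I'll use the mean and correct by force.

Run:
```python
from h import *
c=np.array([.5167,.1184]);y0=1.0;zg=.130+.078
def st(l):
    F=[];T=[]
    for _ in range(5):
        s=get_state();F.append(s['wrist_force']);T.append(s['ft_torque']);bot.pause(.03)
    print(l,round(s['time_s'],1),np.round(np.mean(F,0),1),np.round(np.mean(T,0),2),np.round(s['tcp_pos'],4),round(s['orientation'][2],3),round(s['grip_width'],4)); return np.mean(F,0)
bot.move_pose([*c,.30],[np.pi,0,y0]); F0=st('above')
bot.move_linear([*c,zg],vel=.1); st('at')
bot.grip(.045); F=st('gripped')-F0
```

```text
above 11.6 [0.2 0.1 0.5] [-0.05  0.1   0.02] [0.5166 0.1185 0.3019] 1.001 0.094
at 12.8 [ 0.1 -0.2  0.3] [-0.04  0.11 -0.01] [0.5171 0.1184 0.2087] 1.0 0.0941
gripped 13.7 [-0.3  0.7  0.3] [-0.01  0.18 -0.04] [0.5166 0.1184 0.2079] 1.0 0.0542
```

```bash
cat > st.py <<'E'
from h import *
def st(l):
    F=[];T=[]
    for _ in range(5):
        s=get_state();F.append(s['wrist_force']);T.append(s['ft_torque']);bot.pause(.03)
    print(l,round(s['time_s'],1),np.round(np.mean(F,0),1),np.round(np.mean(T,0),2),np.round(s['tcp_pos'],4),round(s['orientation'][2],3),round(s['grip_width'],4)); return np.mean(F,0)
E
python3 - <<'E'
from st import *
c=[.5167,.1184]
for d in(.002,.004,.0055): bot.move_linear([*c,.208-d],vel=.02); F=st('press %g'%d)
if 6<F[2]<14:
    for a in np.arange(.15,1.06,.15):
        bot.move_linear([*c,.2025],[np.pi,0,1.0+a],vel=.02); F=st('turn %.2f'%a)
        if np.hypot(*F[:2])>15: break
E
```

```text
press 0.002 14.1 [-1.9  0.4  5.9] [-0.    0.48 -0.01] [0.5166 0.1185 0.2066] 1.0 0.0538
press 0.004 14.5 [-2.5  0.4  7. ] [-0.03  0.56 -0.01] [0.5166 0.1184 0.2049] 1.0 0.0542
press 0.0055 14.9 [-3.3  0.3  8.5] [-0.01  0.63 -0.01] [0.5166 0.1185 0.2035] 1.0 0.0538
turn 0.15 15.4 [-2.5  0.   8.1] [-0.01  0.52  0.07] [0.5169 0.1185 0.2037] 1.15 0.0541
turn 0.30 15.9 [-2.1  0.6  8. ] [-0.02  0.52  0.08] [0.5169 0.1185 0.2036] 1.3 0.0544
turn 0.45 16.4 [-2.2  0.6  8.3] [0.   0.51 0.07] [0.5168 0.1186 0.2036] 1.45 0.0542
turn 0.60 16.8 [-2.4  0.6  8.6] [0.01 0.52 0.06] [0.5167 0.1186 0.2036] 1.6 0.054
turn 0.75 17.3 [-2.4  0.7  7.9] [0.04 0.56 0.07] [0.5167 0.1186 0.2036] 1.75 0.0539
turn 0.90 17.8 [-2.9  0.5  7.9] [0.   0.54 0.07] [0.5166 0.1185 0.2036] 1.9 0.0543
turn 1.05 18.2 [-3.   0.9  8.3] [0.03 0.54 0.08] [0.5166 0.1185 0.2036] 2.05 0.054
```

The force and torque pattern fits a turning cap: about 8 N of press and 0.07 N m, far below what slipping in the fingers would need. Next I'll lift gently and check.

Run:
```python
from st import *
c=[.5167,.1184]
ok=True
for z in(.206,.210,.214,.220):
    bot.move_linear([*c,z],vel=.03); F=st('lift %g'%z)
    if F[2]<-5: ok=False;break
if ok:
    bot.move_linear([*c,.285],vel=.1); st('up')
    a=cam('scene');save(a,'s1.png',(200,100,440,340),2.5)
    w=cam('wrist');save(w,'w2.png')
```

```text
lift 0.206 18.6 [-2.3  0.5  6.9] [0.02 0.5  0.02] [0.5166 0.1186 0.2069] 2.05 0.054
lift 0.21 19.1 [-1.9  1.1  3.8] [0.11 0.4  0.01] [0.5166 0.1186 0.2101] 2.05 0.0539
lift 0.214 19.6 [-1.1  1.   1.2] [ 0.15  0.29 -0.01] [0.5166 0.1184 0.2138] 2.05 0.0545
lift 0.22 20.1 [-0.3 -0.3  2.6] [-0.06  0.13 -0.02] [0.5173 0.1182 0.2206] 2.05 0.0542
up 21.0 [ 0.3  0.2 -0.8] [-0.05  0.03 -0.01] [0.5162 0.1184 0.2841] 2.05 0.0536
```

View pics/s1.png

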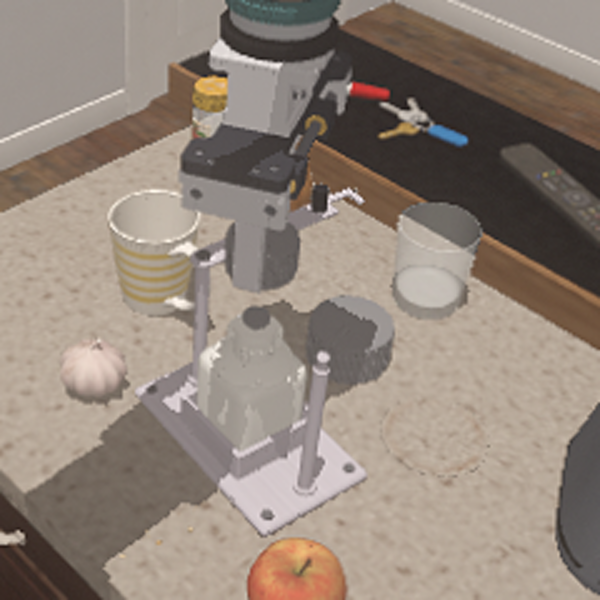

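The picture shows the cap upright in the jaws at (262,255), well above the open bottle. The plunger is visible at (257,318). The hasp is swung away with its knob at (320,195), and the mug, garlic and apple are standing. I'll settle briefly and hand in.

Run:
```python
from st import *
bot.pause(.5); st('final'); print(np.abs(get_state()['qvel']).max()); ticket.sign_off()
```

```text
final 21.8 [-0.1 -0.  -0.4] [-0.04  0.01 -0.02] [0.5167 0.1184 0.285 ] 2.05 0.0539
0.00280586768292656
the job is handed in; nothing more can be done
```

The cap is off and held in the gripper above the open bottle, and I handed the job in at about 22 s of the 51 s allowed.

- **Hasp:** I pushed the knob round its arc with closed fingers to about 1.55 rad; wrist forces stayed under about 2 N.
- **Cap:** I gripped it (width read 54 mm) and pressed about 4.4 mm. I had commanded 5.5 mm, but the arm gave about 1 mm under the 8 N load. That was under the advised 5–6 mm but over the 4 mm minimum. I then turned it 1.05 rad anticlockwise and lifted it off with no resistance.

**Last checks:**
- The last picture, taken just before a 0.5 s settle, showed the cap upright in the jaws, the plunger exposed, the hasp aside, and the mug, garlic and apple standing. I judged those by eye and did not measure them again.
- The lower rim is about 55 mm above the mouth, worked out from the arm's height rather than measured.
- Before hand-in, grip width was 53.9 mm, wrist force under 0.5 N and joint speeds near zero.
- **Disagreement:** the two estimates of the cap's position differed by about 3 mm in x. I used their mean, and the sideways force on gripping stayed under 1 N. It reached about 3 N while pressing and turning.

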